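# Fit the cover panel of an electronics housing and bolt it

## Task

Take the cover panel off the sloped rest and close the electronics housing with it: holding it tilted, hook its blue-striped edge under the housing's lip, then lower the other edge gently, without letting it drop, until the panel lies flat on its ledges. Then push the red-tabbed bolt fully shut over the free edge and let go; leave the other things on the bench alone.

Things in the scene. Friction and masses are not known exactly. Their poses are not given: they have to be found in the camera images.
- housing: White open-topped electronics housing, fixed, 190 x 136 mm, green board inside. Origin on the worktop under the middle of its pocket; x from the lip end (nearer the robot) to the bolt end, z up. Pocket: x -62 to 62, y -54 to 54 mm, side walls 42 mm high. At +x it ends at the upright face (x = 62) of a deck 62 mm high, reaching to x = 116. Between lip and deck only 110 mm are open.
- housing_seat (a point): Where the panel's origin lies when home: middle of the pocket, z = 34 mm, axes as the housing's. The panel has 2 mm of play each way along x, 4 along y. It rests on two ledges (tops at z = 34, x = -28 to 62, the outer 10 mm of the pocket on each side); elsewhere the pocket is open down to z = 4 (the circuit board is only for show).
- housing_lip (a point): Middle of the free lower edge of the fixed lip (blue on top) at the housing's -x end: at x = -48, z = 42 mm in the housing's frame; axes as the housing's. The lip overhangs the pocket from x = -62 to -48 mm over its whole width and is 4 mm thick (z = 42 to 46).
- bolt (a joint): Slide bolt in a slot of the housing's deck. 0 m = drawn back (open), 0.024 m = fully shut; it moves along the housing's -x. Its steel tongue (28 mm wide, underside at z = 42 mm, 2 mm above a panel lying home) then covers the panel's free edge, reaching x = 42 mm. It stays where it is left; about 3 N moves it.
- bolt_tab (a point): Top centre of the bolt's upright red tab: 12 mm thick along the housing's x, 28 mm wide, top at z = 102, standing 40 mm above the deck; at joint 0 its centre is at x = 98 mm of the housing. Moves with the bolt; axes as the housing's.
- panel: Loose aluminium cover panel, 120 (x) x 100 (y) x 6 mm, about 0.25 kg, with a black upright grip on top. Origin at the centre of its underside; z is its outward normal. The hook edge, marked by a blue stripe, is at x = -60 mm; the free edge (dark slots beside it) at x = 60. At the start it leans on the sloped rest, hook edge down.
- panel_grip (a point): Middle of the black grip's grasp zone, at (-8, 0, 22) mm in the panel's frame; axes as the panel's. The grip is a solid rib 12 mm thick (panel x), 64 mm long (panel y); its top is 38 mm above the underside, 32 above the top face. Take it along the panel's normal, fingers closing along the panel's x.
- panel_hook_edge (a point): Middle of the panel's hook edge, at half its thickness: (-60, 0, 3) mm in the panel's frame.
- panel_free_edge (a point): Middle of the panel's free edge, at half its thickness: (60, 0, 3) mm in the panel's frame.
- rest: Fixed sloped rest, 142 x 96 mm on the worktop, whose bed rises along its +x at 0.5 rad (29 degrees). Origin on the worktop under its middle, where the bed's surface is 48 mm high. A stop 5 mm high above the bed at its low end (the end towards the robot) holds the panel.
- tape_roll: roll of white tape with a blue core, 62 mm across, 19 high, lying flat; origin at the centre of its underside. Bystander.
- tin: small round white tin with a green lid label, 56 mm across, 28 high; origin at the centre of its underside. Bystander.
- meter: orange and black hand multimeter lying on its back, 172 x 85 x 52 mm; origin at the centre of its underside. Bystander.
- screwdriver: red screwdriver lying flat, 200 mm long; origin under its middle. Bystander.
- bottle_white: white bottle with a green cap, 58 mm across, 140 high; origin at the centre of its underside. Bystander.
- bottle_brown: brown bottle with an orange-red cap, 68 mm across, 150 high; origin at the centre of its underside. Bystander.
- mug: orange mug, 81 x 113 x 101 mm; origin at the centre of its underside. Bystander.

How it is judged:
On the way, in this order (a step that is already met when the one before it is completed fails the run):
1. the panel's hook edge is under the lip while the panel is still tilted (10 degrees or more) (x of panel_hook_edge in the frame of housing between -0.066 and -0.052 m and z of panel_hook_edge in the frame of housing below 0.041 m and y of panel in the frame of housing between -0.008 and 0.008 m and angle between panel's own z axis and vertical above 0.175 rad), for 0.1 s.
2. the panel lies flat on its ledges, hook edge under the lip, bolt still open (x of panel_hook_edge in the frame of housing between -0.066 and -0.052 m and z of panel_hook_edge in the frame of housing below 0.041 m and y of panel in the frame of housing between -0.008 and 0.008 m and z of panel in the frame of housing_seat between -0.0025 and 0.002 m and angle between panel's own z axis and vertical below 0.035 rad and value of joint bolt below 0.012 m), for 0.2 s.
3. the bolt is shut over the panel's free edge (x of panel_hook_edge in the frame of housing between -0.066 and -0.052 m and z of panel_hook_edge in the frame of housing below 0.041 m and y of panel in the frame of housing between -0.008 and 0.008 m and z of panel in the frame of housing_seat between -0.0025 and 0.002 m and angle between panel's own z axis and vertical below 0.035 rad and value of joint bolt above 0.02 m), for 0.2 s.
At the end, for the whole second after the job is handed in: The panel lies at rest on the housing's ledges: height within 2 mm of home, within 2 degrees of level, hook edge at least 4 mm under the lip; the bolt is shut to within 4 mm of its full 24 mm travel (all of step 3 and linear speed of panel below 0.02 m/s); the robot touches nothing.
It fails at once if the panel is dropped or slammed shut at the housing (turning faster than 4 rad/s there) (distance between panel and housing_seat below 0.06 m and angular speed of panel above 4 rad/s).
It fails at once if one of the other things is pushed aside (more than 30 mm) or tipped over (distance of any of tape_roll, tin, meter, screwdriver, bottle_white, bottle_brown, mug from where it was at the start of the episode above 0.03 m or angle between any of tape_roll, tin, meter, bottle_white, bottle_brown, mug's own z axis and vertical above 0.5 rad).
It also fails if it takes over 54 s, if anything falls off the work surface, if the arm or the gripper's body presses on something with over 40 N, if the wrist force passes 120 N, or if a joint passes its speed limit or range.

## Robot

A 6-joint arm with a two-finger parallel gripper is mounted at the origin on the work surface; the furniture and walls round the work are solid. World frame = base frame: x ahead of the robot, y to its left, z up, the work surface at z = 0. Lengths are in m, angles in rad, forces in N, time in s.
With the tool pointing down it reaches from about 0.25 to 0.775 m from the base axis. Payload 4 kg.
Tool frame: the origin (TCP) lies at the centre of the arm's flange, where the gripper is bolted on; the fingertips stand 199 mm ahead of it and the grasp point (between the pads) lies 180 mm ahead of it (robot.tcp_to_tips is the z of the fingertips in the tool frame, in m); z points along the fingers, y is the line along which they close (so a half turn about z gives the same grasp; the last joint's range is limited). The gripper opens to 94 mm and grips with 3 to 60 N. Pads are 16 mm wide; open, the fingers measure 119 mm over their backs; the gripper's body (75 mm by 177 mm) begins 78 mm behind the grasp point.
Start: joints at [1.062, 0.087, 1.371, -0, 1.684, -0.103], TCP at [0.217, 0.505, 0.405] pointing down, gripper open.
Joint ranges: [-3.1, 3.1], [-0.76, 2.03], [0.27, 2.55], [-1.08, 4.22], [0.17, 2.65], [-2.57, 2.57]. Speed limits (rad/s): [2.79, 2.79, 3.14, 3.14, 3.14, 3.14].

## Interface

Orientations are given as [roll, pitch, yaw] about the fixed x, y, z axes, in that order (R = Rz(yaw) Ry(pitch) Rx(roll)).
In Python, from bench import robot gives the robot as it stands.
- The arm moves only by the tool play_rows, never from a script. Its arguments are lists of equal length, an entry for each row: "translation": the shift along the tool's x, y, z scaled (see below), a list of three; "twist": the turn, a rotation vector about the tool's x, y, z scaled (see below), a list of three; "gripper": the opening, from -1 (shut) to 1 (fully open). A call has 1 to 8 rows; each row shifts and turns the commanded pose from where the row before left it, along the tool's axes as they then stand; what a row does not reach is not made up. The controller multiplies each number of a shift by 0.04 m and each number of a turn by 0.1 rad. A row lasts 1/10 s, in which the tool goes at most 50 mm and 8.59 degrees, less where a joint would pass 70% of its speed; a pose out of reach is approached as far as the arm can. A call with a number of a shift or a turn outside -1 to 1 is refused whole. A call with a gripper value outside its range is refused whole. The fingers move at their own pace and stop on an object; the grip force is fixed at half the most. Time passes only in rows, so rows that do not move let the fingers close. It gives the time, the measured TCP pose, the force, the opening and the grip force at its end, in the units of the state.
- robot.get_obs(): the state, without advancing time (a new reading comes with each control period).
- robot.snapshot(name): name is "scene" or "top"; returns the picture (420x560x3 uint8, red, green, blue); there is no depth.
- robot.camera_model(name): a dict with "camera_matrix" (3x3 intrinsics, pixels), "k1" (the pictures are not rectified: a ray, as slopes to the right and down, at radius r is drawn at 1 + k1 r^2 times it, then the intrinsics apply), "rvec" (rotation vector, rad) and "tvec" (3), from world to camera coordinates, as OpenCV has them. Camera axes: x right, y down, z forward; pixel columns grow to the right and rows downward; lengths in m; the calibration is good to about 2 mm. A picture is of the moment at which its call begins. camera_model takes no time and is no camera call.
- robot.close_job(): hands the job in; it is judged then, once.
Trained networks look in the newest picture that a camera, given by its name, has taken for a name from the list of things; names that differ only in an ending like _2 or _b are one class to them, and where a whole thing is asked for, a point or a joint stands for the part that bears it (a point fixed in the world has none). Each returns a list of dicts, best first, with "score" (0 to 1); they miss things now and then, are a little off and sometimes report something else, mostly with a low value. They report only what shows in the picture. A call takes as long as a camera call.
- robot.recognise(name, camera): "centre" ([x, y, z] in m, in world coordinates, good to about 4 mm: the middle of the surface that is visible of it).
- robot.spot_point(name, camera): "centre" ([x, y, z] in m, in world coordinates, good to about 4 mm: a listed point, or the origin of a listed thing).
The state is a dict: "time": time; "joint_positions": joint angles; "qvel": joint speeds; "joint_torque": joint torques, N m; "tool_pos": TCP position; "ee_rot": TCP orientation; "wrist_force": force on the tool from outside, world axes, zero at the start; "wrist_torque": the same for the moment, N m; "width": finger opening in m; "finger_force": force on a finger pad.
Only numpy, scipy, OpenCV 4.12 (cv2) and the standard library are available. Lean on these libraries where they do the work, as an engineer would, in place of code of your own. Each camera call takes 0.05 s, during which the arm holds its last target. There are 200 camera calls.

## Working session

There is one attempt and no reset: what is moved stays moved. The work goes in short steps, Python scripts to look and compute and a tool call to move; the robot and the scene stay as the last step left them, time stands still between calls to the robot, and variables do not carry over. Pictures are saved under pics/ and viewed, at most 10 in all, crops included, and the job is handed in when it is done.

Besides the shell and the picture viewer there is one more tool, called by a JSON object that holds its "name" and its "arguments", one argument or row to a line. play_rows: Moves the arm, as the interface text tells. Its arguments: {"type":"object","properties":{"translation":{"type":"array","items":{"type":"array","items":{"type":"number","minimum":-1,"maximum":1}}},"twist":{"type":"array","items":{"type":"array","items":{"type":"number","minimum":-1,"maximum":1}}},"gripper":{"type":"array","items":{"type":"number"}}},"required":["translation","twist","gripper"]}

```bash
ls; mkdir -p pics; python3 - <<'E'
from bench import robot
import cv2,numpy as np
for c in ["scene","top"]:
    im=robot.snapshot(c); cv2.imwrite(f"pics/{c}0.png",im[:,:,::-1])
    m=robot.camera_model(c); R=cv2.Rodrigues(np.array(m["rvec"],float))[0]; print(c,"campos",-R.T@np.array(m["tvec"]),m["camera_matrix"],m["k1"])
    for n in ["housing_seat","housing_lip","bolt_tab","panel","panel_grip","panel_hook_edge","panel_free_edge","rest","housing"]:
        print(n,[(np.round(d["centre"],4).tolist(),round(d["score"],2)) for d in robot.spot_point(n,c)][:2])
    for n in ["tape_roll","tin","meter","screwdriver","bottle_white","bottle_brown","mug"]:
        print(n,[(np.round(d["centre"],3).tolist(),round(d["score"],2)) for d in robot.spot_point(n,c)][:1])
o=robot.get_obs();print(o)
E
```

```text
pics
scene campos [1.03365605 0.33380983 1.15661018] [[424.26269971   0.         277.87404653]
 [  0.         424.26269971 215.78245912]
 [  0.           0.           1.        ]] -0.12032781325361773
housing_seat [([0.4911, 0.2945, 0.0361], 0.7)]
housing_lip [([0.4528, 0.2726, 0.0408], 0.84)]
bolt_tab [([0.5864, 0.3208, 0.1007], 0.74)]
panel [([0.5028, -0.0105, 0.0504], 0.67)]
panel_grip [([0.4864, -0.0098, 0.0662], 0.87), ([0.7777, 0.0927, -0.0009], 0.5)]
panel_hook_edge [([0.4486, -0.0212, 0.0228], 0.59)]
panel_free_edge [([0.551, 0.0019, 0.0786], 0.73)]
rest [([0.504, -0.0113, 0.0043], 0.81)]
housing [([0.4935, 0.2861, 0.0014], 0.69)]
tape_roll [([0.462, 0.134, -0.001], 0.75)]
tin [([0.659, 0.125, -0.001], 0.54)]
meter [([0.362, -0.272, 0.002], 0.93)]
screwdriver [([0.369, 0.215, 0.002], 0.53)]
bottle_white [([0.796, -0.02, -0.004], 0.98)]
bottle_brown [([0.778, 0.091, -0.003], 0.84)]
mug [([0.748, 0.276, 0.003], 0.85)]
top campos [0.4036771  0.00693904 1.31773674] [[499.80584108   0.         279.93528136]
 [  0.         499.80584108 207.70284667]
 [  0.           0.           1.
[... 818 characters left out ...]
1.7, 'joint_positions': array([ 1.06186343e+00,  8.72085199e-02,  1.37067105e+00, -3.96988119e-05,
        1.68361478e+00, -1.03100471e-01]), 'qvel': array([ 6.17881824e-04, -1.36345601e-04, -2.93517415e-04, -3.65473619e-04,
       -2.64445339e-04,  6.77157983e-05]), 'joint_torque': array([-1.55283392e-04, -3.40029216e+01, -3.02589118e+01,  7.18876999e-02,
        2.36400333e-02, -1.34828784e-05]), 'tool_pos': array([0.21714349, 0.50532585, 0.40471592]), 'ee_rot': array([3.14149893e+00, 4.93539109e-05, 2.73575576e+00]), 'wrist_force': array([0.07174352, 0.66340065, 0.32949622]), 'wrist_torque': array([-0.04293105, -0.01035611,  0.02008474]), 'finger_force': 0.0, 'width': 0.09408507361146255}
```

View pics/scene0.png

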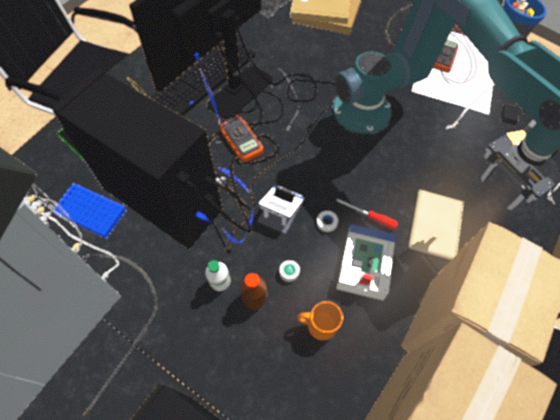

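View pics/top0.png

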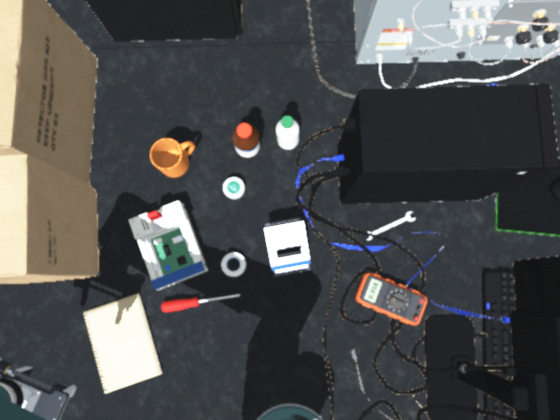

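The scene shows the panel on the rest at about (282,205) and the housing at (367,262), with its red bolt tab at (372,278). In the top view the panel is at (287,246), the housing at (168,245) and its blue lip at (180,275). Next I'll zoom in to measure corners.

```bash
python3 - <<'E'
import cv2,numpy as np
s=cv2.imread("pics/scene0.png");t=cv2.imread("pics/top0.png")
# crops 100x75 -> x4
def c(im,x,y,w=100,h=75): 
    return cv2.resize(im[y:y+h,x:x+w],(400,300),interpolation=cv2.INTER_CUBIC)
A=np.vstack([np.hstack([c(t,118,192,133//1,100),c(t,240,205)]),np.hstack([c(s,315,215,120,90),c(s,235,170)])])
cv2.imwrite("pics/z0.png",A)
E
```

```text
(no output)
```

View pics/z0.png

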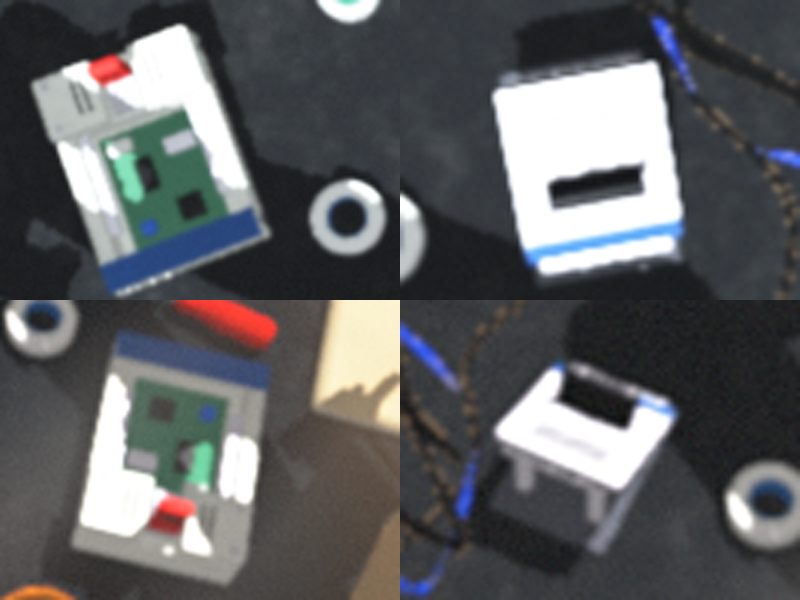

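The crops show the blue lip strip, the deck corners and the panel corners clearly. I'll fit poses from these pixels in both views.

```bash
cat > h.py <<'E'
from bench import robot
import cv2,numpy as np
from scipy.optimize import least_squares
from scipy.spatial.transform import Rotation as Ro
def proj(cam,P):
    m=robot.camera_model(cam);K=np.array(m["camera_matrix"])
    return cv2.projectPoints(np.asarray(P,float).reshape(-1,1,3),np.array(m["rvec"],float),np.array(m["tvec"],float),K,np.array([m["k1"],0,0,0.]))[0][:,0]
E
cat > fit.py <<'E'
from h import *
t1=lambda u,v:(118+u/3.0075,192+v/3.); t2=lambda u,v:(240+u/4,205+v/4)
s1=lambda u,v:(315+u/3.333,215+(v)/3.333); s2=lambda u,v:(235+u/4,170+v/4)
H={"top":[((-74,68,46),t1(108,292)),((-74,-68,46),t1(263,235)),((-48,68,46),t1(102,265)),((-48,-68,46),t1(252,209)),((116,68,62),t1(33,85)),((116,-68,62),t1(185,25))],
"scene":[((-74,-68,46),s1(118,33)),((-74,68,46),s1(270,62)),((-48,68,46),s1(268,88)),((-48,-68,46),s1(113,56))]}
P={"top":[((60,50,6),t2(95,92)),((60,-50,6),t2(256,62)),((-60,-50,6),t2(282,232)),((-60,50,6),t2(127,262))],
"scene":[((60,-50,6),s2(95,132)),((60,50,6),s2(212,190)),((-60,-50,6),s2(157,66)),((-60,50,6),s2(278,108))]}
def fit(F,T,x0):
    def r(p): return np.concatenate([(proj(c,T(p,np.array([a for a,_ in L])/1e3))-np.array([b for _,b in L])).ravel() for c,L in F.items()])
    s=least_squares(r,x0,loss="soft_l1"); return s.x,np.round(r(s.x).reshape(-1,2),1)
TH=lambda p,X:Ro.from_euler("z",p[2]).apply(X)+[p[0],p[1],0]
TP=lambda p,X:Ro.from_euler("ZYX",[p[3],p[4],p[5]]).apply(X)+p[:3]
h,rh=fit(H,TH,[.49,.285,.25]);print("housing",h.round(4),rh.tolist())
hz,_=fit(H,lambda p,X:TH(p,X)+[0,0,p[3]],[.49,.285,.25,0]);print("free z",hz.round(4))
p,rp=fit(P,TP,[.5,-.01,.05,.15,-.5,0]);print("panel",p.round(4),rp.tolist())
for n,X in dict(seat=(0,0,34),lip=(-48,0,42),tab=(98,0,102)).items(): print(n,TH(h,np.array(X)/1e3).round(4))
for n,X in dict(grip=(-8,0,22),hook=(-60,0,3),free=(60,0,3)).items(): print(n,TP(p,np.array(X)/1e3).round(4))
for c,o,k in (("top",(118,192),(3.0075,3)),("scene",(315,215),(3.333,3.333))): print(c,"tab",((proj(c,TH(h,np.array([[98,0,102]])/1e3))-o)*k).round())
E
python3 fit.py
```

```text
housing [0.4908 0.2894 0.343 ] [[0.4, 1.1], [-0.1, 0.4], [-0.9, 0.4], [0.1, -0.6], [-0.6, -0.7], [-0.4, 0.2], [-0.1, -1.4], [-0.5, 0.9], [-1.1, 0.9], [-0.2, -0.7]]
free z [ 0.4908  0.2895  0.3431 -0.0008]
panel [ 0.5033 -0.0078  0.0473  0.146  -0.4827  0.0208] [[0.3, -0.4], [-0.5, 0.0], [-0.6, 0.6], [-0.1, 0.2], [-1.0, 0.5], [0.9, -0.9], [-0.2, -0.6], [-1.3, 0.8]]
seat [0.4908 0.2894 0.034 ]
lip [0.4456 0.2732 0.042 ]
tab [0.5831 0.3223 0.102 ]
grip [ 0.4862 -0.0107  0.063 ]
hook [ 0.4493 -0.0158  0.0221]
free [ 5.545e-01 -3.000e-04  7.780e-02]
top tab [[103.  67.]]
scene tab [[173. 204.]]
```

```bash
cat >> h.py <<'E'
HX=[.4908,.2894,.343]
def panel_pose(o,yaw,th): return np.array(o,float),Ro.from_euler("ZY",[yaw,-th])
def tcp_of(pp,g):   # TCP pose gripping the rib; g = grasp point (panel frame, m)
    o,R=pp; M=R.as_matrix(); n=M[:,2]
    return o+R.apply(g)+.18*n, Ro.from_matrix(np.column_stack([M[:,1],M[:,0],-n]))
def cur():
    s=robot.get_obs(); return np.array(s["tool_pos"]),Ro.from_euler("xyz",s["ee_rot"]),s
def rows(p0,R0,p1,R1,n=None,dig=2):
    p,R=p0.copy(),R0
    if n is None:
        n=max(np.linalg.norm(p1-p0)/.038,(R0.inv()*R1).magnitude()/.095); n=int(np.ceil(n))
    T,W=[],[]
    for i in range(n):
        k=n-i
        d=np.clip(np.round(R.inv().apply((p1-p)/k)/.04,dig),-1,1)
        w=np.clip(np.round((R.inv()*R1).as_rotvec()/k/.1,dig),-1,1)
        p=p+R.apply(d*.04); R=R*Ro.from_rotvec(w*.1); T.append(d.tolist()); W.append(w.tolist())
    for j in range(0,n,8): print(n,str(T[j:j+8]).replace(" ",""),str(W[j:j+8]).replace(" ",""))
    return p,R
E
python3 - <<'E'
from h import *
# box corner triangulation
def ray(c,uv):
    m=robot.camera_model(c);R=cv2.Rodrigues(np.array(m["rvec"],float))[0]
    x=cv2.undistortPoints(np.array([[uv]],float),np.array(m["camera_matrix"]),np.array([m["k1"],0,0,0.]))[0,0]
    return -R.T@np.array(m["tvec"]),R.T@np.array([*x,1])
for a,b in (((97,280),(490,228)),((97,180),(400,352))):
    (o1,d1),(o2,d2)=ray("top",a),ray("scene",b)
    s=np.linalg.lstsq(np.column_stack([d1,-d2]),o2-o1,rcond=None)[0];print("box",o1+s[0]*d1,o2+s[1]*d2)
p,R,s=cur()
yaw,th=.155,.495
Rp=Ro.from_euler("ZY",[yaw,-th]); o=np.array([.4857,-.0112,.0645])-Rp.apply([-.008,0,.022])
print("panel o",o)
g=tcp_of((o,Rp),[-.008,0,.029]); pre=(g[0]+.08*Rp.apply([0,0,1]),g[1])
print(g[0],pre[0])
p,R=rows(p,R,*pre); print(); rows(p,R,*g)
E
```

```text
box [0.42409644 0.39436766 0.26009772] [0.39977601 0.50874109 0.30152483]
box [0.69029005 0.48904727 0.02341976] [0.68547256 0.50038177 0.02657486]
panel o [ 0.50298076 -0.00849982  0.04894094]
[ 0.39793403 -0.02491373  0.22905415] [ 0.36038709 -0.03078056  0.29945165]
15 [[-0.57,-0.73,0.18],[-0.62,-0.69,0.16],[-0.66,-0.66,0.15],[-0.7,-0.61,0.15],[-0.73,-0.57,0.14],[-0.77,-0.53,0.14],[-0.8,-0.48,0.14],[-0.83,-0.43,0.14]] [[-0.3,-0.17,0.66],[-0.3,-0.17,0.66],[-0.3,-0.17,0.66],[-0.3,-0.17,0.66],[-0.3,-0.17,0.66],[-0.3,-0.16,0.66],[-0.3,-0.17,0.66],[-0.3,-0.16,0.66]]
15 [[-0.85,-0.38,0.14],[-0.87,-0.33,0.14],[-0.89,-0.27,0.14],[-0.9,-0.22,0.15],[-0.91,-0.16,0.16],[-0.92,-0.1,0.17],[-0.92,-0.05,0.19]] [[-0.3,-0.16,0.66],[-0.3,-0.17,0.66],[-0.3,-0.16,0.66],[-0.3,-0.17,0.66],[-0.3,-0.16,0.66],[-0.31,-0.17,0.65],[-0.3,-0.16,0.66]]

3 [[0.0,-0.0,0.67],[0.0,-0.0,0.67],[0.0,-0.0,0.66]] [[-0.0,-0.0,-0.0],[-0.0,-0.0,-0.0],[-0.0,-0.0,-0.0]]
```

{"name": "play_rows", "arguments": {
  "translation": [
    [-0.57,-0.73,0.18],
    [-0.62,-0.69,0.16],
    [-0.66,-0.66,0.15],
    [-0.7,-0.61,0.15],
    [-0.73,-0.57,0.14],
    [-0.77,-0.53,0.14],
    [-0.8,-0.48,0.14],
    [-0.83,-0.43,0.14]
  ],
  "twist": [
    [-0.3,-0.17,0.66],
    [-0.3,-0.17,0.66],
    [-0.3,-0.17,0.66],
    [-0.3,-0.17,0.66],
    [-0.3,-0.17,0.66],
    [-0.3,-0.16,0.66],
    [-0.3,-0.17,0.66],
    [-0.3,-0.16,0.66]
  ],
  "gripper": [0.1,0.1,0.1,0.1,0.1,0.1,0.1,0.1]
}}

```text
time: 2.5
tool_pos: [0.2937, 0.2178, 0.3482]
ee_rot: [2.875, 0.065, 2.194]
wrist_force: [0.4, -0.4, 1.0]
width: 0.0519
finger_force: 0.0
```

{"name": "play_rows", "arguments": {
  "translation": [
    [-0.85,-0.38,0.14],
    [-0.87,-0.33,0.14],
    [-0.89,-0.27,0.14],
    [-0.9,-0.22,0.15],
    [-0.91,-0.16,0.16],
    [-0.92,-0.1,0.17],
    [-0.92,-0.05,0.19],
    [0,0,0]
  ],
  "twist": [
    [-0.3,-0.16,0.66],
    [-0.3,-0.17,0.66],
    [-0.3,-0.16,0.66],
    [-0.3,-0.17,0.66],
    [-0.3,-0.16,0.66],
    [-0.31,-0.17,0.65],
    [-0.3,-0.16,0.66],
    [0,0,0]
  ],
  "gripper": [0.1,0.1,0.1,0.1,0.1,0.1,0.1,0.1]
}}

```text
time: 3.3
tool_pos: [0.3605, -0.0343, 0.2987]
ee_rot: [2.648, 0.0, 1.717]
wrist_force: [0.3, 1.0, -0.1]
width: 0.0516
finger_force: 0.0
```

```bash
cat > tgt.py <<'E'
from h import *
p,R,s=cur(); print(s["time"],p,s["width"],s["wrist_force"],s["joint_positions"])
Rp=Ro.from_euler("ZY",[.155,-.495]); o=np.array([.5030,-.0085,.0489])
g=tcp_of((o,Rp),[-.008,0,.029])
print("err",p-g[0],(R.inv()*g[1]).as_rotvec())
rows(p,R,*g)
E
python3 tgt.py; python3 - <<'E'
from h import *
t=robot.snapshot("top")
p,R,s=cur(); print(proj("top",[p+R.apply([0,0,.18]),p+R.apply([0,0,.199]),[.4857,-.0112,.0645]]))
s=robot.snapshot("scene"); print(proj("scene",[p+R.apply([0,0,.18]),p+R.apply([0,0,.199]),[.4857,-.0112,.0645]]))
c=lambda im,x,y:cv2.resize(im[y:y+100,x:x+100],(400,400),interpolation=cv2.INTER_CUBIC)
cv2.imwrite("pics/pre.png",np.hstack([c(t,240,180),c(s,230,140)])[:,:,::-1])
E
```

```text
3.3 [ 0.36047466 -0.03434505  0.29869975] 0.05158577710992177 [ 0.32297281  0.96579801 -0.06461559] [-0.3479307  -0.48305759  2.08893958  0.25396197  1.10644    -0.55868886]
err [-0.0374786  -0.00943115  0.06968654] [-0.0013485   0.0042794  -0.00772358]
3 [[0.03,0.01,0.66],[0.03,0.01,0.66],[0.03,0.0,0.67]] [[-0.0,0.01,-0.03],[-0.01,0.02,-0.02],[-0.0,0.01,-0.03]]
[[293.30513418 266.86196336]
 [292.46795811 263.35890726]
 [288.74593228 251.48753738]]
[[289.45805173 169.56782566]
 [287.92911725 175.10819634]
 [283.227868   194.55539348]]
```

View pics/pre.png

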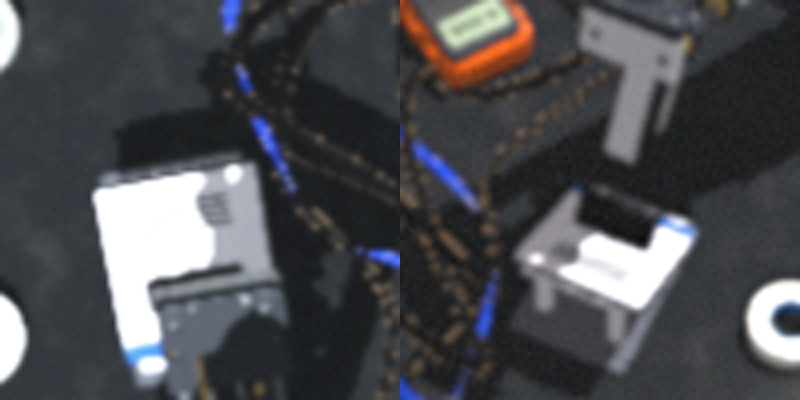

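The gripper hangs in line above the rib: in the scene crop the fingers at (630,120) point at the grip at (615,215). Descending.

{"name": "play_rows", "arguments": {
  "translation": [
    [0.03,0.01,0.6],
    [0.03,0.01,0.6],
    [0.03,0,0.4],
    [0,0,0]
  ],
  "twist": [
    [0,0.01,-0.03],
    [-0.01,0.02,-0.02],
    [0,0.01,-0.03],
    [0,0,0]
  ],
  "gripper": [0.1,0.1,0.1,0.1]
}}

```text
time: 3.8
tool_pos: [0.3902, -0.0203, 0.2417]
ee_rot: [2.65, -0.002, 1.74]
wrist_force: [-0.1, -0.8, 0.0]
width: 0.0516
finger_force: 0.0
```

```bash
python3 tgt.py
```

```text
3.8 [ 0.39016891 -0.02033861  0.24168282] 0.051593763184458824 [-0.1199202  -0.7645524   0.03049227] [-0.27869355 -0.34704403  2.12133743  0.25882311  0.93483952 -0.55534067]
err [-0.00778435  0.00457529  0.01266961] [-0.0036643  -0.00847034  0.01102453]
1 [[-0.15,0.0,0.36]] [[-0.04,-0.08,0.11]]
```

{"name": "play_rows", "arguments": {
  "translation": [
    [0,0,0],
    [0,0,0]
  ],
  "twist": [
    [0,0,0],
    [0,0,0]
  ],
  "gripper": [0.1,0.1]
}}

```text
time: 4.0
tool_pos: [0.3909, -0.0218, 0.2449]
ee_rot: [2.644, 0.001, 1.737]
wrist_force: [-0.0, -0.4, -0.6]
width: 0.0516
finger_force: 0.0
```

```bash
python3 tgt.py
```

```text
4.0 [ 0.39086047 -0.02177022  0.24494181] 0.05158450035689502 [-0.03655694 -0.36293206 -0.64164177] [-0.28181122 -0.35086734  2.11799185  0.25889033  0.93465567 -0.55558546]
err [-0.0070928   0.00314369  0.01592861] [ 0.00300421 -0.00424566  0.00994121]
1 [[-0.11,-0.05,0.43]] [[0.03,-0.04,0.1]]
```

{"name": "play_rows", "arguments": {
  "translation": [
    [-0.06,-0.03,0.2],
    [-0.05,-0.02,0.15],
    [0,0,0.07],
    [0,0,0],
    [0,0,0],
    [0,0,0]
  ],
  "twist": [
    [0.03,-0.04,0.1],
    [0,0,0],
    [0,0,0],
    [0,0,0],
    [0,0,0],
    [0,0,0]
  ],
  "gripper": [0.1,0.1,0.1,0.1,0.1,0.1]
}}

```text
time: 4.6
tool_pos: [0.3976, -0.0258, 0.228]
ee_rot: [2.649, -0.001, 1.724]
wrist_force: [0.1, 0.2, -0.5]
width: 0.0516
finger_force: 0.0
```

```bash
python3 tgt.py
```

```text
4.6 [ 0.39756954 -0.02582604  0.22801192] 0.05158306683342415 [ 0.06722039  0.2173356  -0.47997557] [-0.28547935 -0.30895176  2.12477328  0.26278559  0.89052111 -0.55902285]
err [-0.00038373 -0.00091214 -0.00100129] [-0.00190876 -0.00013285 -0.00216008]
1 [[0.02,0.02,-0.02]] [[-0.02,-0.0,-0.02]]
```

Within 1 mm and no contact. Closing the fingers.

{"name": "play_rows", "arguments": {
  "translation": [
    [0,0,0],
    [0,0,0],
    [0,0,0],
    [0,0,0],
    [0,0,0],
    [0,0,0],
    [0,0,0]
  ],
  "twist": [
    [0,0,0],
    [0,0,0],
    [0,0,0],
    [0,0,0],
    [0,0,0],
    [0,0,0],
    [0,0,0]
  ],
  "gripper": [-0.5,-0.8,-1,-1,-1,-1,-1]
}}

```text
time: 5.3
tool_pos: [0.3974, -0.0257, 0.228]
ee_rot: [2.649, -0.001, 1.724]
wrist_force: [-2.1, 1.1, 0.9]
width: 0.0121
finger_force: 30.0
```

```bash
cat > ins.py <<'E'
from h import *
import sys
G=[-.008,0,.029]
def target(xh,zb,th,dy=0,dyaw=0,H=HX,g=G):
    """TCP pose with hook bottom corner at housing x=xh,z=zb (mm), tilt th"""
    Rh=Ro.from_euler("z",H[2]); Rp=Ro.from_euler("ZY",[H[2]+dyaw,-th])
    hb=Rh.apply([xh/1e3,dy/1e3,zb/1e3])+[H[0],H[1],0]
    return tcp_of((hb+Rp.apply([.06,0,0]),Rp),g)
def held(p,R,g=G):
    M=R.as_matrix(); Rp=Ro.from_matrix(np.column_stack([M[:,1],M[:,0],-M[:,2]]))
    return p+.18*M[:,2]-Rp.apply(g),Rp
def inH(P,H=HX): return Ro.from_euler("z",-H[2]).apply(np.asarray(P)-[H[0],H[1],0])*1e3
E
python3 - <<'E'
from ins import *
p,R,s=cur()
up=(p+[0,0,.09],R); p1,R1=rows(p,R,*up)
t=target(-42,100,.495); mid=(np.array([.40,.08,t[0][2]]),R1)
print(t[0]); rows(p1,R1,*t)
E
```

```text
3 [[0.0,0.35,-0.66],[0.0,0.36,-0.66],[0.0,0.35,-0.66]] [[0.0,0.0,0.0],[0.0,0.0,0.0],[0.0,0.0,0.0]]
[0.40084099 0.25727421 0.30861511]
8 [[0.87,0.11,0.1],[0.87,0.13,0.1],[0.86,0.15,0.11],[0.86,0.17,0.12],[0.86,0.19,0.14],[0.85,0.21,0.14],[0.84,0.22,0.15],[0.84,0.24,0.17]] [[-0.0,0.11,-0.21],[-0.0,0.11,-0.21],[-0.0,0.11,-0.21],[-0.0,0.11,-0.21],[-0.01,0.11,-0.21],[-0.0,0.11,-0.21],[-0.01,0.11,-0.21],[-0.0,0.12,-0.2]]
```

{"name": "play_rows", "arguments": {
  "translation": [
    [0,0.1,-0.2],
    [0,0.28,-0.52],
    [0,0.28,-0.52],
    [0,0.28,-0.52],
    [0,0.12,-0.22],
    [0,0,0],
    [0,0,0],
    [0,0,0]
  ],
  "twist": [
    [0,0,0],
    [0,0,0],
    [0,0,0],
    [0,0,0],
    [0,0,0],
    [0,0,0],
    [0,0,0],
    [0,0,0]
  ],
  "gripper": [-1,-1,-1,-1,-1,-1,-1,-1]
}}

```text
time: 6.1
tool_pos: [0.3969, -0.0257, 0.3157]
ee_rot: [2.652, -0.003, 1.724]
wrist_force: [-0.1, -0.1, -3.0]
width: 0.0119
finger_force: 30.0
```

```bash
python3 - <<'E'
from ins import *
p,R,s=cur(); print(p,s["width"],s["wrist_force"],s["wrist_torque"])
rows(p,R,*target(-42,100,.495),n=14)
E
```

```text
[ 0.39686789 -0.02573589  0.31570596] 0.011864486736238817 [-0.10597838 -0.06726394 -2.99686503] [-0.17894323  0.53528539 -0.00590719]
14 [[0.5,0.07,0.05],[0.5,0.07,0.06],[0.5,0.08,0.06],[0.49,0.09,0.06],[0.49,0.09,0.06],[0.49,0.1,0.07],[0.49,0.1,0.07],[0.49,0.11,0.07]] [[-0.0,0.06,-0.12],[-0.0,0.06,-0.12],[-0.0,0.06,-0.12],[-0.01,0.06,-0.12],[-0.0,0.06,-0.12],[-0.01,0.06,-0.12],[-0.0,0.06,-0.12],[-0.01,0.06,-0.12]]
14 [[0.49,0.11,0.08],[0.48,0.12,0.08],[0.48,0.13,0.08],[0.48,0.13,0.08],[0.48,0.14,0.09],[0.48,0.14,0.09]] [[-0.0,0.07,-0.12],[-0.01,0.06,-0.12],[-0.0,0.07,-0.12],[-0.01,0.06,-0.12],[-0.0,0.07,-0.12],[-0.01,0.06,-0.12]]
```

Lifted: the wrist force reads about 3 N, which fits the panel's weight. Carrying it across.

{"name": "play_rows", "arguments": {
  "translation": [
    [0.5,0.07,0.05],
    [0.5,0.07,0.06],
    [0.5,0.08,0.06],
    [0.49,0.09,0.06],
    [0.49,0.09,0.06],
    [0.49,0.1,0.07],
    [0.49,0.1,0.07],
    [0.49,0.11,0.07]
  ],
  "twist": [
    [0,0.06,-0.12],
    [0,0.06,-0.12],
    [0,0.06,-0.12],
    [-0.01,0.06,-0.12],
    [0,0.06,-0.12],
    [-0.01,0.06,-0.12],
    [0,0.06,-0.12],
    [-0.01,0.06,-0.12]
  ],
  "gripper": [-1,-1,-1,-1,-1,-1,-1,-1]
}}

```text
time: 6.9
tool_pos: [0.3992, 0.1367, 0.3117]
ee_rot: [2.649, 0.001, 1.832]
wrist_force: [0.1, 0.2, -2.0]
width: 0.0114
finger_force: 30.0
```

{"name": "play_rows", "arguments": {
  "translation": [
    [0.49,0.11,0.08],
    [0.48,0.12,0.08],
    [0.48,0.13,0.08],
    [0.48,0.13,0.08],
    [0.48,0.14,0.09],
    [0.48,0.14,0.09],
    [0,0,0],
    [0,0,0]
  ],
  "twist": [
    [0,0.07,-0.12],
    [-0.01,0.06,-0.12],
    [0,0.07,-0.12],
    [-0.01,0.06,-0.12],
    [0,0.07,-0.12],
    [-0.01,0.06,-0.12],
    [0,0,0],
    [0,0,0]
  ],
  "gripper": [-1,-1,-1,-1,-1,-1,-1,-1]
}}

```text
time: 7.7
tool_pos: [0.4008, 0.2572, 0.3088]
ee_rot: [2.646, 0.003, 1.914]
wrist_force: [-0.0, 0.2, -2.4]
width: 0.0119
finger_force: 30.0
```

{"name": "play_rows", "arguments": {
  "translation": [
    [0,0,0],
    [0,0,0]
  ],
  "twist": [
    [0,0,0],
    [0,0,0]
  ],
  "gripper": [-1,-1]
}}

```text
time: 7.9
tool_pos: [0.4012, 0.2564, 0.3101]
ee_rot: [2.644, 0.002, 1.912]
wrist_force: [-0.5, -0.4, -3.5]
width: 0.0115
finger_force: 30.0
```

```bash
python3 - <<'E'
from ins import *
p,R,s=cur(); t=target(-42,100,.495); print(s["time"],p-t[0],(R.inv()*t[1]).as_rotvec())
for c in ("top","scene"):
    im=robot.snapshot(c); cv2.imwrite(f"pics/{c}1.png",im[:,:,::-1])
    for n in ["panel","panel_hook_edge","panel_free_edge","housing_lip","housing_seat","bolt_tab","panel_grip"]:
        print(c,n,[(np.round(d["centre"],4).tolist(),inH(d["centre"]).round(1).tolist(),round(d["score"],2)) for d in robot.spot_point(n,c)][:1])
o,Rp=held(p,R)
print("model hook",inH(o+Rp.apply([-.06,0,.003])),"free",inH(o+Rp.apply([.06,0,.003])))
t=cv2.imread("pics/top1.png");s=cv2.imread("pics/scene1.png")
c=lambda im,x,y,w=133,h=133:cv2.resize(im[y:y+h,x:x+w],(400,400),interpolation=cv2.INTER_CUBIC)
a=np.hstack([c(t,110,180),c(s,310,180)])
cv2.imwrite("pics/z1.png",a)
E
```

```text
7.9 [ 0.00036005 -0.00083391  0.00146821] [ 0.00302504  0.00281775 -0.00036743]
top panel [([0.5013, 0.2985, 0.1303], [12.9, 5.0, 130.3], 0.74)]
top panel_hook_edge [([0.4478, 0.275, 0.1038], [-45.3, 0.9, 103.8], 0.89)]
top panel_free_edge [([0.4584, 0.1365, 0.0025], [-81.9, -133.1, 2.5], 0.69)]
top housing_lip [([0.4434, 0.2769, 0.04], [-48.8, 4.2, 40.0], 0.78)]
top housing_seat [([0.7456, 0.2725, -0.0026], [234.3, -101.6, -2.6], 0.69)]
top bolt_tab [([0.586, 0.3267, 0.0997], [102.2, 3.1, 99.7], 0.54)]
top panel_grip [([0.4862, 0.2845, 0.1465], [-6.0, -3.1, 146.5], 0.97)]
scene panel [([0.5042, 0.297, 0.1324], [15.2, 2.7, 132.4], 0.87)]
scene panel_hook_edge [([0.4513, 0.2742, 0.105], [-42.3, -1.0, 105.0], 0.61)]
scene panel_free_edge [([0.5473, 0.3111, 0.1633], [60.5, 1.4, 163.3], 0.66)]
scene housing_lip [([0.5855, 0.3228, 0.0989], [100.4, -0.4, 98.9], 0.63)]
scene housing_seat [([0.4898, 0.2902, 0.0362], [-0.7, 1.1, 36.2], 0.57)]
scene bolt_tab [([0.5833, 0.3242, 0.0994], [98.8, 1.7, 99.4], 0.52)]
scene panel_grip [([0.4875, 0.2872, 0.1479], [-3.8, -1.0, 147.9], 0.93)]
model hook [-42.7440966   -1.46810595 104.26730437] free [ 62.67919027  -1.51168626 161.59032492]
```

View pics/z1.png

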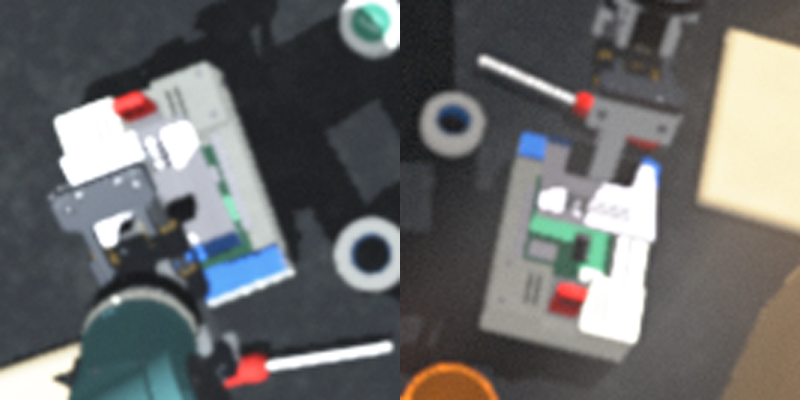

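```bash
python3 - <<'E'
from ins import *
p,R,s=cur(); o,Rp=held(p,R)
Rh=Ro.from_euler("z",HX[2])
def up(im,x,y,k=6,w=133,h=100): return cv2.resize(im[y:y+h,x:x+w],None,fx=k,fy=k,interpolation=cv2.INTER_CUBIC)
out=[]
for c,x,y in (("top",115,195),("scene",340,210)):
    im=cv2.imread(f"pics/{c}1.png"); w=66 if 0 else 80; k=5
    a=up(im,x,y,k,w,110 if 0 else 100)
    def poly(P,col):
        q=((proj(c,P)+.5-[x,y])*k-.5); cv2.polylines(a,[np.round(q).astype(int)],True,col,1,cv2.LINE_AA)
    poly(o+Rp.apply(np.array([[60,50,6],[60,-50,6],[-60,-50,6],[-60,50,6]])/1e3),(0,0,255))
    for P in ([[-74,68,46],[-74,-68,46],[-48,-68,46],[-48,68,46]],[[62,68,62],[62,-68,62],[116,-68,62],[116,68,62]],[[92,14,102],[92,-14,102],[104,-14,102],[104,14,102]]):
        poly(Rh.apply(np.array(P)/1e3)+[HX[0],HX[1],0],(0,255,255))
    out.append(a)
cv2.imwrite("pics/ov1.png",np.hstack(out))
D={"seat":[(.4911,.2945),(.4935,.2848),(.4898,.2902)],"lip":[(.4528,.2726),(.4441,.2738),(.4434,.2769)],"tab":[(.5864,.3208),(.5829,.3249),(.586,.3267),(.5833,.3242),(.5855,.3228)]}
for n,v in D.items():
    for q in v: print(n,inH([*q,0]).round(1)[:2])
E
```

```text
seat [2.  4.7]
seat [ 1.  -5.2]
seat [-0.7  1.1]
lip [-41.4  -3. ]
lip [-49.2   1. ]
lip [-48.8   4.2]
tab [100.6  -2.6]
tab [98.7  2.5]
tab [102.2   3.1]
tab [98.8  1.7]
tab [100.4  -0.4]
```

View pics/ov1.png

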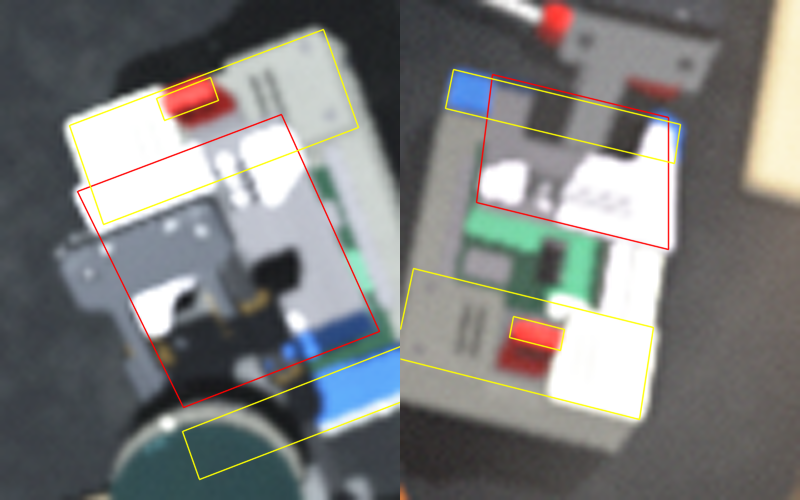

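The overlay agrees within about 1 px. The panel's right edge in the top view runs (312,165)→(365,310), on the model line, and the housing's deck, tab and lip match the yellow outlines. I'll descend with a +1.5 mm y correction.

```bash
python3 - <<'E'
from ins import *
p,R,s=cur()
p,R=rows(p,R,*target(-41,50,.495,dy=0),n=4)
p,R=rows(p,R,*target(-41,31,.495,dy=0),n=3)
E
```

```text
4 [[0.0,-0.15,0.29],[0.0,-0.15,0.29],[0.0,-0.15,0.28],[0.01,-0.15,0.29]] [[0.01,0.01,0.0],[0.01,0.0,0.0],[0.01,0.01,0.0],[0.01,0.0,0.01]]
3 [[-0.0,-0.08,0.14],[-0.0,-0.07,0.14],[-0.0,-0.08,0.13]] [[-0.0,0.0,-0.0],[-0.0,0.0,-0.0],[-0.0,0.0,-0.0]]
```

{"name": "play_rows", "arguments": {
  "translation": [
    [0.01,-0.15,0.29],
    [0,-0.15,0.29],
    [0,-0.15,0.28],
    [0.01,-0.15,0.29],
    [0,0,0],
    [0,0,0],
    [0,0,0],
    [0,0,0]
  ],
  "twist": [
    [0.01,0.01,0],
    [0.01,0,0],
    [0.01,0.01,0],
    [0.01,0,0.01],
    [0,0,0],
    [0,0,0],
    [0,0,0],
    [0,0,0]
  ],
  "gripper": [-1,-1,-1,-1,-1,-1,-1,-1]
}}

```text
time: 9.5
tool_pos: [0.4021, 0.2583, 0.2595]
ee_rot: [2.645, -0.0, 1.913]
wrist_force: [-0.2, -0.0, -3.2]
width: 0.0119
finger_force: 30.0
```

```bash
cat > st.py <<'E'
from ins import *
def st():
    p,R,s=cur(); o,Rp=held(p,R); Rz=Ro.from_euler("z",-HX[2])
    y,pt,rl=Rp.as_euler("ZYX")
    print("t",s["time"],"hookb",inH(o+Rp.apply([-.06,0,0])).round(1),"freeb",inH(o+Rp.apply([.06,0,0])).round(1),"tilt",round(-pt,3),"yawerr",round(y-HX[2],3),"roll",round(rl,3),"F(H)",Rz.apply(s["wrist_force"]).round(1),"T",Rz.apply(s["wrist_torque"]).round(2),"w",s["width"].__round__(4))
    return p,R,s
E
python3 - <<'E'
from st import *
p,R,s=st()
rows(p,R,*target(-41,31,.495,dy=.5),n=3)
E
```

```text
t 9.5 hookb [-40.1   0.6  51. ] freeb [ 65.4   0.6 108.2] tilt 0.497 yawerr -0.001 roll 0.0 F(H) [-0.2  0.1 -3.2] T [-0.06  0.53  0.  ] w 0.0119
3 [[-0.0,-0.08,0.14],[-0.0,-0.08,0.15],[-0.0,-0.09,0.14]] [[0.01,-0.0,-0.0],[0.0,-0.0,-0.0],[0.01,-0.0,-0.0]]
```

{"name": "play_rows", "arguments": {
  "translation": [
    [0,-0.08,0.14],
    [0,-0.08,0.15],
    [0,-0.09,0.14],
    [0,0,0],
    [0,0,0],
    [0,0,0]
  ],
  "twist": [
    [0.01,0,0],
    [0,0,0],
    [0,0,0],
    [0,0,0],
    [0,0,0],
    [0,0,0]
  ],
  "gripper": [-1,-1,-1,-1,-1,-1]
}}

```text
time: 10.1
tool_pos: [0.4013, 0.258, 0.2388]
ee_rot: [2.647, -0.0, 1.913]
wrist_force: [-0.6, 0.0, -2.7]
width: 0.0119
finger_force: 30.0
```

```bash
python3 - <<'E'
from st import *
p,R,s=st()
p,R=rows(p,R,*target(-48,28,.495,dy=.5),n=2)
p,R=rows(p,R,*target(-57,25,.495,dy=.5),n=4)
E
```

```text
t 10.1 hookb [-41.5   0.6  30.2] freeb [64.1  0.5 87.1] tilt 0.494 yawerr -0.001 roll 0.0 F(H) [-0.6  0.2 -2.7] T [-0.03  0.53  0.04] w 0.0119
2 [[-0.0,-0.09,-0.02],[-0.0,-0.08,-0.01]] [[-0.0,0.0,-0.0],[-0.01,0.0,-0.0]]
4 [[-0.0,-0.06,-0.01],[-0.0,-0.06,-0.01],[-0.0,-0.06,-0.01],[-0.0,-0.06,-0.01]] [[0.0,0.0,-0.0],[0.0,0.0,-0.0],[0.0,0.0,-0.0],[0.0,0.0,-0.0]]
```

No contact so far. Sliding under the lip.

{"name": "play_rows", "arguments": {
  "translation": [
    [0,-0.09,-0.02],
    [0,-0.08,-0.01],
    [0,-0.06,-0.01],
    [0,-0.06,-0.01],
    [0,-0.06,-0.01],
    [0,-0.06,-0.01],
    [0,0,0],
    [0,0,0]
  ],
  "twist": [
    [0,0,0],
    [0,0,0],
    [0,0,0],
    [0,0,0],
    [0,0,0],
    [0,0,0],
    [0,0,0],
    [0,0,0]
  ],
  "gripper": [-1,-1,-1,-1,-1,-1,-1,-1]
}}

```text
time: 10.9
tool_pos: [0.3863, 0.2527, 0.2334]
ee_rot: [2.648, -0.0, 1.913]
wrist_force: [0.7, 0.3, -2.6]
width: 0.0115
finger_force: 30.0
```

```bash
python3 - <<'E'
from st import *
p,R,s=st()
E
```

```text
t 10.9 hookb [-57.5   0.6  24.7] freeb [48.2  0.5 81.6] tilt 0.494 yawerr -0.0 roll 0.0 F(H) [ 0.7  0.1 -2.6] T [-0.01  0.5   0.04] w 0.0115
```

{"name": "play_rows", "arguments": {
  "translation": [
    [0,-0.03,-0.015],
    [0,-0.03,-0.015],
    [0,0,0],
    [0,0,0]
  ],
  "twist": [
    [0,0,0],
    [0,0,0],
    [0,0,0],
    [0,0,0]
  ],
  "gripper": [-1,-1,-1,-1]
}}

```text
time: 11.3
tool_pos: [0.3848, 0.2521, 0.234]
ee_rot: [2.643, -0.0, 1.914]
wrist_force: [7.2, 3.2, -7.4]
width: 0.0118
finger_force: 30.0
```

```bash
python3 - <<'E'
from st import *
p,R,s=st()
E
```

```text
t 11.3 hookb [-58.    0.6  25.6] freeb [47.4  0.6 83. ] tilt 0.499 yawerr -0.0 roll 0.0 F(H) [ 7.9  0.6 -7.4] T [ 0.01 -0.8   0.12] w 0.0118
```

Hook edge touches the end wall (Fx about 8 N), so real x is about the model's x minus 1 mm. I'll back off slightly and lower in stages.

```bash
python3 - <<'E'
from st import *
p,R,s=st()
p,R=rows(p,R,*target(-57,25.5,.47,dy=.3),n=1)
p,R=rows(p,R,*target(-57.3,27,.35,dy=.3),n=3)
p,R=rows(p,R,*target(-57.8,30.5,.2,dy=.3),n=4)
E
```

```text
t 11.3 hookb [-58.    0.6  25.6] freeb [47.4  0.6 83. ] tilt 0.499 yawerr -0.0 roll 0.0 F(H) [ 7.9  0.6 -7.4] T [ 0.01 -0.8   0.12] w 0.0118
1 [[-0.01,0.17,0.05]] [[0.29,-0.0,-0.0]]
3 [[0.0,0.21,0.05],[0.0,0.21,0.05],[0.0,0.21,0.04]] [[0.4,-0.0,-0.0],[0.4,-0.0,-0.0],[0.4,-0.0,-0.0]]
4 [[0.0,0.2,0.04],[0.0,0.2,0.03],[0.0,0.2,0.03],[0.0,0.19,0.02]] [[0.37,-0.0,-0.0],[0.38,-0.0,-0.0],[0.37,-0.0,-0.0],[0.38,-0.0,-0.0]]
```

{"name": "play_rows", "arguments": {
  "translation": [
    [-0.01,0.19,0.06],
    [0,0.21,0.05],
    [0,0.21,0.05],
    [0,0.21,0.04],
    [0,0,0],
    [0,0,0],
    [0,0,0]
  ],
  "twist": [
    [0.27,0,0],
    [0.4,0,0],
    [0.4,0,0],
    [0.4,0,0],
    [0,0,0],
    [0,0,0],
    [0,0,0]
  ],
  "gripper": [-1,-1,-1,-1,-1,-1,-1]
}}

```text
time: 12.0
tool_pos: [0.4148, 0.2624, 0.2399]
ee_rot: [2.794, 0.0, 1.914]
wrist_force: [1.3, -0.0, -3.2]
width: 0.0117
finger_force: 30.0
```

```bash
python3 - <<'E'
from st import *
p,R,s=st()
p,R=rows(p,R,*target(-57.8,30.5,.2,dy=.3),n=4)
E
```

```text
t 12.0 hookb [-58.4   0.1  25.7] freeb [54.4  0.1 66.6] tilt 0.347 yawerr -0.0 roll -0.0 F(H) [ 1.2 -0.5 -3.2] T [-0.06  0.16  0.04] w 0.0117
4 [[0.0,0.2,0.04],[0.0,0.2,0.03],[0.0,0.21,0.02],[0.0,0.2,0.01]] [[0.37,0.0,-0.0],[0.37,0.0,-0.0],[0.37,0.0,-0.0],[0.36,0.0,-0.0]]
```

{"name": "play_rows", "arguments": {
  "translation": [
    [0,0.2,0.04],
    [0,0.2,0.03],
    [0,0.21,0.02],
    [0,0.2,0.01],
    [0,0,0],
    [0,0,0],
    [0,0,0]
  ],
  "twist": [
    [0.37,0,0],
    [0.37,0,0],
    [0.37,0,0],
    [0.36,0,0],
    [0,0,0],
    [0,0,0],
    [0,0,0]
  ],
  "gripper": [-1,-1,-1,-1,-1,-1,-1]
}}

```text
time: 12.7
tool_pos: [0.4447, 0.2731, 0.2452]
ee_rot: [2.942, -0.0, 1.914]
wrist_force: [1.4, -0.3, -3.1]
width: 0.0118
finger_force: 30.0
```

```bash
python3 - <<'E'
from st import *
p,R,s=st()
p,R=rows(p,R,*target(-58,33,.08,dy=.3),n=4)
E
```

```text
t 12.7 hookb [-58.5   0.2  30. ] freeb [59.2  0.1 53.8] tilt 0.199 yawerr -0.0 roll 0.0 F(H) [ 1.3 -0.8 -3.1] T [-0.06  0.24 -0.01] w 0.0118
4 [[0.0,0.16,0.03],[0.0,0.16,0.03],[0.0,0.16,0.02],[0.0,0.16,0.01]] [[0.3,0.0,-0.0],[0.3,0.0,-0.0],[0.3,0.0,-0.0],[0.29,0.0,-0.0]]
```

{"name": "play_rows", "arguments": {
  "translation": [
    [0,0.16,0.03],
    [0,0.16,0.03],
    [0,0.16,0.02],
    [0,0.16,0.01],
    [0,0,0],
    [0,0,0],
    [0,0,0]
  ],
  "twist": [
    [0.3,0,0],
    [0.3,0,0],
    [0.3,0,0],
    [0.29,0,0],
    [0,0,0],
    [0,0,0],
    [0,0,0]
  ],
  "gripper": [-1,-1,-1,-1,-1,-1,-1]
}}

```text
time: 13.4
tool_pos: [0.4692, 0.2819, 0.2458]
ee_rot: [3.061, -0.0, 1.914]
wrist_force: [0.3, -0.4, -2.5]
width: 0.0117
finger_force: 30.0
```

```bash
python3 - <<'E'
from st import *
p,R,s=st()
p,R=rows(p,R,*target(-58.5,34,.02,dy=.3),n=3)
E
```

```text
t 13.4 hookb [-57.8   0.2  33.3] freeb [61.8  0.2 43. ] tilt 0.081 yawerr -0.0 roll 0.0 F(H) [ 0.2 -0.5 -2.5] T [-0.08  0.18 -0.01] w 0.0117
3 [[0.0,0.1,0.02],[0.0,0.1,0.02],[0.0,0.1,0.02]] [[0.2,-0.0,-0.0],[0.2,-0.0,-0.0],[0.21,-0.0,-0.0]]
```

{"name": "play_rows", "arguments": {
  "translation": [
    [0,0.09,0.02],
    [0,0.09,0.02],
    [0,0.1,0.02],
    [0,0,0],
    [0,0,0],
    [0,0,0]
  ],
  "twist": [
    [0.2,0,0],
    [0.2,0,0],
    [0.2,0,0],
    [0,0,0],
    [0,0,0],
    [0,0,0]
  ],
  "gripper": [-1,-1,-1,-1,-1,-1]
}}

```text
time: 14.0
tool_pos: [0.4805, 0.2858, 0.2441]
ee_rot: [3.121, -0.0, 1.913]
wrist_force: [0.7, -0.1, -2.9]
width: 0.0121
finger_force: 30.0
```

```bash
python3 - <<'E'
from st import *
p,R,s=st()
p,R=rows(p,R,*target(-58.8,34,.0,dy=.3),n=2)
E
```

```text
t 14.0 hookb [-58.7   0.1  34.1] freeb [61.3  0.1 36.5] tilt 0.02 yawerr -0.0 roll 0.0 F(H) [ 0.6 -0.4 -2.9] T [-0.06  0.14 -0.  ] w 0.0121
2 [[0.0,0.05,0.01],[0.01,0.05,0.02]] [[0.1,-0.0,-0.0],[0.1,-0.0,-0.0]]
```

{"name": "play_rows", "arguments": {
  "translation": [
    [0,0.05,0.01],
    [0,0.04,0.02],
    [0,0,0],
    [0,0,0],
    [0,0,0]
  ],
  "twist": [
    [0.1,0,0],
    [0.1,0,0],
    [0,0,0],
    [0,0,0],
    [0,0,0]
  ],
  "gripper": [-1,-1,-1,-1,-1]
}}

```text
time: 14.5
tool_pos: [0.4839, 0.2871, 0.2435]
ee_rot: [3.14, -0.0, 1.913]
wrist_force: [-0.4, 0.6, 0.4]
width: 0.0118
finger_force: 30.0
```

```bash
python3 - <<'E'
from st import *
p,R,s=st()
E
```

```text
t 14.5 hookb [-59.    0.2  34.4] freeb [61.   0.2 34.6] tilt 0.001 yawerr -0.0 roll 0.0 F(H) [-0.2  0.7  0.4] T [-0.07  0.09  0.03] w 0.0118
```

The force shows the ledges now carry the panel (Fz −2.9 → +0.4 N) and the tilt is about 0. A small press, then partial release.

{"name": "play_rows", "arguments": {
  "translation": [
    [0,0,0.015],
    [0,0,0],
    [0,0,0],
    [0,0,0],
    [0,0,0],
    [0,0,0],
    [0,0,0]
  ],
  "twist": [
    [0,0,0],
    [0,0,0],
    [0,0,0],
    [0,0,0],
    [0,0,0],
    [0,0,0],
    [0,0,0]
  ],
  "gripper": [-1,-1,-0.6,-0.4,-0.25,-0.25,-0.25]
}}

```text
time: 15.2
tool_pos: [0.4839, 0.287, 0.2422]
ee_rot: [3.141, -0.0, 1.913]
wrist_force: [-0.5, 0.9, -0.5]
width: 0.0353
finger_force: 0.0
```

```bash
python3 - <<'E'
from st import *
p,R,s=st()
rows(p,R,p+[0,0,.12],R)
E
```

```text
t 15.2 hookb [-59.3   0.1  33.2] freeb [60.7  0.1 33.3] tilt 0.0 yawerr -0.0 roll 0.0 F(H) [-0.2  1.  -0.5] T [-0.01  0.09  0.03] w 0.0353
4 [[0.0,0.0,-0.75],[0.0,0.0,-0.75],[0.0,0.0,-0.75],[0.0,0.0,-0.75]] [[0.0,0.0,0.0],[0.0,-0.0,-0.0],[0.0,-0.0,-0.0],[0.0,-0.0,-0.0]]
```

{"name": "play_rows", "arguments": {
  "translation": [
    [0,0,-0.15],
    [0,0,-0.4],
    [0,0,-0.8],
    [0,0,-0.8],
    [0,0,-0.8],
    [0,0,-0.2],
    [0,0,0],
    [0,0,0]
  ],
  "twist": [
    [0,0,0],
    [0,0,0],
    [0,0,0],
    [0,0,0],
    [0,0,0],
    [0,0,0],
    [0,0,0],
    [0,0,0]
  ],
  "gripper": [-0.25,-0.25,-0.25,-0.25,-0.5,-1,-1,-1]
}}

```text
time: 16.0
tool_pos: [0.4835, 0.2869, 0.3668]
ee_rot: [-3.14, 0.0, 1.913]
wrist_force: [-0.7, -0.0, -1.0]
width: 0.0067
finger_force: 0.0
```

```bash
python3 - <<'E'
from st import *
p,R,s=st()
Rh=Ro.from_euler("z",HX[2])
w=lambda x,z:(Rh.apply([x/1e3,.001,z/1e3+.199])+[HX[0],HX[1],0],tcp_of((np.zeros(3),Rh),[0,0,0])[1])
a=w(132,130); q,Q=rows(p,R,*a); rows(q,Q,*w(132,80))
im=robot.snapshot("scene"); cv2.imwrite("pics/scene2.png",im[:,:,::-1])
t=robot.snapshot("top")
for c in ("scene","top"):
  for n in ["panel","panel_hook_edge","panel_free_edge","bolt_tab"]: print(c,n,[inH(d["centre"]).round(1).tolist() for d in robot.spot_point(n,c)][:1])
c=lambda im,x,y:cv2.resize(im[y:y+100,x:x+100],(400,400),interpolation=cv2.INTER_CUBIC)
cv2.imwrite("pics/z2.png",np.hstack([c(t,115,190),c(im,320,205)])[:,:,::-1])
E
```

```text
t 16.0 hookb [-60.1   0.  157.9] freeb [ 59.9  -0.  157.6] tilt -0.002 yawerr -0.0 roll -0.0 F(H) [-0.7  0.2 -1. ] T [-0.06  0.05 -0.03] w 0.0067
4 [[0.01,0.87,0.23],[0.01,0.87,0.24],[0.0,0.88,0.23],[0.01,0.87,0.24]] [[-0.0,0.0,-0.0],[-0.01,0.0,-0.0],[-0.0,0.0,-0.0],[-0.01,0.0,-0.0]]
2 [[-0.0,0.0,0.62],[-0.0,0.0,0.63]] [[0.0,0.0,-0.0],[0.0,0.0,-0.0]]
scene panel [[1.7, 3.0, 36.6]]
scene panel_hook_edge [[-59.2, -1.6, 38.0]]
scene panel_free_edge [[61.7, 0.8, 37.9]]
scene bolt_tab [[98.5, 0.6, 99.9]]
top panel [[1.8, 3.9, 34.0]]
top panel_hook_edge [[-60.6, 2.4, 41.0]]
top panel_free_edge []
top bolt_tab [[102.5, 1.1, 101.0]]
```

View pics/z2.png

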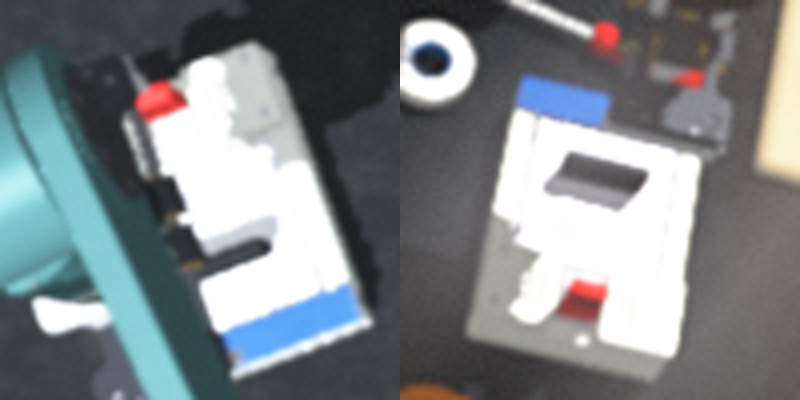

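The panel lies flat. The scene crop shows the lip's blue at (560,100) with the panel's stripe hidden beneath it, and the tab still open at (585,295). Moving behind the tab.

{"name": "play_rows", "arguments": {
  "translation": [
    [0,0.5,0.1],
    [0,0.87,0.2],
    [0.01,0.88,0.23],
    [0.01,0.87,0.24],
    [0.01,0.37,0.17],
    [0,0,0],
    [0,0,0],
    [0,0,0]
  ],
  "twist": [
    [0,0,0],
    [-0.01,0,0],
    [0,0,0],
    [-0.01,0,0],
    [0,0,0],
    [0,0,0],
    [0,0,0],
    [0,0,0]
  ],
  "gripper": [-1,-1,-1,-1,-1,-1,-1,-1]
}}

```text
time: 17.3
tool_pos: [0.6143, 0.335, 0.3321]
ee_rot: [3.138, -0.0, 1.914]
wrist_force: [0.3, -0.1, 1.1]
width: 0.0007
finger_force: 0.0
```

```bash
cat > b.py <<'E'
from st import *
import sys
p,R,s=cur(); Rh=Ro.from_euler("z",HX[2])
w=lambda x,z:(Rh.apply([x/1e3,.001,z/1e3+.199])+[HX[0],HX[1],0],tcp_of((np.zeros(3),Rh),[0,0,0])[1])
print(s["time"],"tip",inH(p+R.apply([0,0,.199])).round(1),"w",s["width"],"F",Ro.from_euler("z",-HX[2]).apply(s["wrist_force"]).round(1))
for a in sys.argv[1:]:
    x,z,n=map(float,a.split(",")); p,R=rows(p,R,*w(x,z),n=int(n))
E
python3 b.py 132,80,3 110,80,4 94,80,5
```

```text
17.3 tip [132.3   1.4 133.1] w 0.0006702321855720857 F [ 0.2 -0.2  1.1]
3 [[-0.0,0.0,0.44],[-0.0,0.0,0.44],[-0.01,0.01,0.45]] [[0.01,-0.0,-0.0],[0.01,-0.0,-0.0],[0.02,-0.0,-0.0]]
4 [[0.0,-0.14,-0.0],[0.0,-0.14,-0.0],[0.0,-0.14,-0.0],[0.0,-0.13,-0.0]] [[-0.0,-0.0,-0.0],[-0.0,-0.0,-0.0],[-0.0,-0.0,-0.0],[-0.0,-0.0,-0.0]]
5 [[0.0,-0.08,-0.0],[0.0,-0.08,-0.0],[0.0,-0.08,-0.0],[0.0,-0.08,-0.0],[0.0,-0.08,-0.0]] [[-0.0,-0.0,-0.0],[-0.0,-0.0,-0.0],[-0.0,-0.0,-0.0],[-0.0,-0.0,-0.0],[-0.0,-0.0,-0.0]]
```

{"name": "play_rows", "arguments": {
  "translation": [
    [0,0,0.44],
    [0,0,0.44],
    [0,0,0.44],
    [0,0,0],
    [0,0,0],
    [0,0,0]
  ],
  "twist": [
    [0.01,0,0],
    [0.01,0,0],
    [0.01,0,0],
    [0,0,0],
    [0,0,0],
    [0,0,0]
  ],
  "gripper": [-1,-1,-1,-1,-1,-1]
}}

```text
time: 17.9
tool_pos: [0.615, 0.3352, 0.2806]
ee_rot: [3.139, -0.0, 1.914]
wrist_force: [-0.4, -0.1, 0.2]
width: 0.0004
finger_force: 0.0
```

{"name": "play_rows", "arguments": {
  "translation": [
    [0,-0.14,0],
    [0,-0.14,0],
    [0,-0.14,0],
    [0,-0.13,0],
    [0,-0.1,0],
    [0,0,0],
    [0,0,0]
  ],
  "twist": [
    [0,0,0],
    [0,0,0],
    [0,0,0],
    [0,0,0],
    [0,0,0],
    [0,0,0],
    [0,0,0]
  ],
  "gripper": [-1,-1,-1,-1,-1,-1,-1]
}}

```text
time: 18.6
tool_pos: [0.5904, 0.3263, 0.2786]
ee_rot: [-3.141, -0.0, 1.913]
wrist_force: [1.4, 0.9, 1.0]
width: 0.0006
finger_force: 0.7
```

```bash
python3 b.py 94,80,5
```

```text
18.6 tip [106.1   1.3  79.6] w 0.000593276077057266 F [1.6 0.4 1. ]
5 [[-0.0,-0.06,-0.0],[-0.0,-0.06,-0.0],[-0.0,-0.06,-0.0],[-0.0,-0.06,-0.0],[-0.01,-0.06,-0.01]] [[-0.0,-0.0,-0.0],[-0.0,-0.0,-0.0],[-0.0,-0.0,-0.0],[-0.0,-0.0,-0.0],[-0.0,-0.0,-0.0]]
```

{"name": "play_rows", "arguments": {
  "translation": [
    [0,-0.07,0],
    [0,-0.07,0],
    [0,-0.07,0],
    [0,-0.07,0],
    [0,0,0],
    [0,0,0]
  ],
  "twist": [
    [0,0,0],
    [0,0,0],
    [0,0,0],
    [0,0,0],
    [0,0,0],
    [0,0,0]
  ],
  "gripper": [-1,-1,-1,-1,-1,-1]
}}

```text
time: 19.2
tool_pos: [0.5797, 0.3225, 0.2781]
ee_rot: [-3.14, -0.0, 1.913]
wrist_force: [1.2, 1.6, 1.5]
width: 0.0002
finger_force: 0.9
```

```bash
python3 b.py 90,80,3
```

```text
19.2 tip [94.6  1.3 79.1] w 0.000243561724408212 F [1.7 1.1 1.5]
3 [[-0.0,-0.04,-0.01],[-0.0,-0.04,-0.01],[-0.01,-0.04,-0.0]] [[-0.0,-0.0,-0.0],[-0.01,-0.0,-0.0],[-0.0,-0.0,-0.0]]
```

{"name": "play_rows", "arguments": {
  "translation": [
    [0,-0.05,0],
    [0,-0.04,0],
    [0,0,0],
    [0,0,0],
    [0,0,0]
  ],
  "twist": [
    [0,0,0],
    [0,0,0],
    [0,0,0],
    [0,0,0],
    [0,0,0]
  ],
  "gripper": [-1,-1,-1,-1,-1]
}}

```text
time: 19.7
tool_pos: [0.5779, 0.3218, 0.2783]
ee_rot: [3.136, -0.0, 1.913]
wrist_force: [8.4, 3.1, -1.8]
width: 0.0003
finger_force: 4.6
```

```bash
python3 b.py 86,80,3; python3 - <<'E'
from ins import *
for c in ("scene","top"):
  robot.snapshot(c)
  for n in ["bolt_tab","panel","panel_hook_edge"]: print(c,n,[inH(d["centre"]).round(1).tolist() for d in robot.spot_point(n,c)][:1])
E
```

```text
19.7 tip [94.1  1.3 79.3] w 0.0003420103962520928 F [ 8.9  0.1 -1.8]
3 [[-0.0,-0.06,-0.01],[-0.0,-0.06,-0.0],[-0.0,-0.05,-0.01]] [[0.02,-0.0,-0.0],[0.02,-0.0,-0.0],[0.02,-0.0,-0.01]]
scene bolt_tab []
scene panel [[5.2, 4.0, 36.5]]
scene panel_hook_edge [[-59.1, -0.7, 36.2]]
top bolt_tab [[-142.7, -27.6, 0.4]]
top panel [[4.1, 5.1, 33.1]]
top panel_hook_edge [[-61.9, 5.0, 38.1]]
```

{"name": "play_rows", "arguments": {
  "translation": [
    [0,-0.05,0],
    [0,0,0],
    [0,0,0]
  ],
  "twist": [
    [0,0,0],
    [0,0,0],
    [0,0,0]
  ],
  "gripper": [-1,-1,-1]
}}

```text
time: 20.4
tool_pos: [0.5771, 0.3214, 0.2784]
ee_rot: [3.131, -0.001, 1.913]
wrist_force: [13.0, 5.3, -4.4]
width: 0.0003
finger_force: 6.9
```

```bash
python3 b.py
```

```text
20.4 tip [94.1  1.3 79.4] w 0.00034809955857331037 F [14.   0.6 -4.4]
```

The tip stays at x = 94.1 while the force climbs to 14 N, so the bolt is at its end stop. Backing off and rising.

{"name": "play_rows", "arguments": {
  "translation": [
    [0,0.2,0],
    [0,0.5,0],
    [0,0.4,0],
    [0,0,-0.6],
    [0,0,-0.9],
    [0,0,-0.9],
    [0,0,-0.4],
    [0,0,0]
  ],
  "twist": [
    [0,0,0],
    [0,0,0],
    [0,0,0],
    [0,0,0],
    [0,0,0],
    [0,0,0],
    [0,0,0],
    [0,0,0]
  ],
  "gripper": [-1,-1,-1,-1,-1,-1,-1,-1]
}}

```text
time: 21.2
tool_pos: [0.6159, 0.3356, 0.3936]
ee_rot: [3.138, -0.001, 1.914]
wrist_force: [0.3, -0.4, 0.9]
width: 0.0006
finger_force: 0.0
```

{"name": "play_rows", "arguments": {
  "translation": [
    [-0.5,0,-0.5],
    [-0.9,0,0],
    [-0.9,0,0],
    [-0.5,0,0],
    [0,0,0],
    [0,0,0],
    [0,0,0]
  ],
  "twist": [
    [0,0,0],
    [0,0,0],
    [0,0,0],
    [0,0,0],
    [0,0,0],
    [0,0,0],
    [0,0,0]
  ],
  "gripper": [-1,-1,-1,-1,-1,-1,-1]
}}

```text
time: 21.9
tool_pos: [0.6533, 0.2315, 0.4096]
ee_rot: [-3.14, -0.001, 1.915]
wrist_force: [-0.6, 0.1, -1.1]
width: 0.0005
finger_force: 0.0
```

```bash
python3 b.py; python3 - <<'E'
from ins import *
I={}
for c in ("scene","top"):
  I[c]=robot.snapshot(c)
  for n in ["bolt_tab","panel","panel_hook_edge","panel_free_edge"]: print(c,n,[inH(d["centre"]).round(1).tolist() for d in robot.spot_point(n,c)][:1])
c=lambda im,x,y:cv2.resize(im[y:y+100,x:x+100],(400,400),interpolation=cv2.INTER_CUBIC)
cv2.imwrite("pics/z3.png",np.hstack([c(I["top"],115,190),c(I["scene"],320,205)])[:,:,::-1])
E
```

```text
21.9 tip [ 133.2 -109.   210.6] w 0.00048732354337469247 F [-0.6  0.3 -1.1]
scene bolt_tab [[204.8, -285.1, 0.5]]
scene panel [[0.5, 3.4, 38.6]]
scene panel_hook_edge [[-59.7, 1.2, 38.6]]
scene panel_free_edge [[59.0, -0.1, 38.8]]
top bolt_tab []
top panel []
top panel_hook_edge [[-92.8, -281.7, -1.0]]
top panel_free_edge []
```

View pics/z3.png

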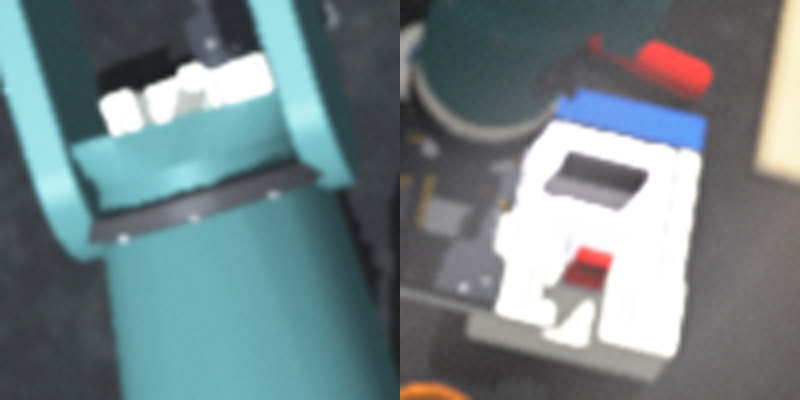

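```bash
python3 - <<'E'
from ins import *
Rh=Ro.from_euler("z",HX[2])
for x in (98,80,74): print(x,((proj("scene",Rh.apply([[x/1e3,0,.102]])+[HX[0],HX[1],0])+.5-[320,205])*4+[400,0]).round())
E
```

```text
98 [[590. 287.]]
80 [[594. 262.]]
74 [[596. 254.]]
```

The tab's bright top is at about (593,256). That corresponds to x ≈ 75 mm, so the bolt is shut, which agrees with the end-stop contact. Handing in.

```bash
python3 -c "
from bench import robot
print(robot.close_job())"
```

```text
the job is handed in; nothing more can be done
None
```

The panel is hooked under the lip and lies flat on its ledges, the bolt is pushed to its end stop, and the arm is clear. I handed the job in at about 22 s, but it returned no verdict.

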